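# Snap ring held open over the axle groove

### The job

Take the red-handled snap-ring pliers from their rest, set both bent tips into the gap of the snap ring lying on the aluminium block, squeeze the handles right to their stop so that the ring springs wide open, lift it off and slide it down over the axle stub until it is level with the groove. Finish while still holding: keep the pliers squeezed, with the open ring lying level around the axle at the height of the groove, carried by the pliers alone and not jammed against the axle, so that it can be checked before it is let snap in. Touch the ring only with the pliers, and leave the tape measure, the steel roller and the screwdriver where they are.

Things in the scene. Friction and masses are not known exactly. Their poses are not given: they have to be found in the camera images.
- pliers_grip (a point): Snap-ring pliers, 200 mm, red handles, 180 g, level on a green rest, bare below the handles here. Point where to grip: midway between the handles, mid-height, near the balance point. x points to the tips, y across the handles, z up. Handles 10 wide, 14 high, flaring to the rear; outside width here 65 mm at rest, about 36 at the stop. The pivot is 56 mm ahead.
- pliers_tips (a point): Middle between the two tips, pliers at rest: 118.5 mm ahead of the grip point, 26 mm lower. The tips are prongs bent straight down, 6 mm along x, 4 wide, reaching from 4 mm above to 4 mm below this point under a wider shoulder. Together 10 mm wide at rest; squeezing moves each 15 mm outward and 2.5 back. Serrated: their grip on the ring's ends carries it.
- pliers_lever (a joint): How far the pliers are squeezed: 0 at rest (tips together), 0.50 at the stop (tips fully apart). A return spring holds them at rest: they can be carried gripped with 7 N without the tips moving, start to move at about 8 N, and reach the stop at about 14 N empty, 20 N with the ring; 25 N holds them firmly on the stop.
- ring_mid (a point): Brown snap ring, 4 mm thick, flat on a 40 mm high block, inner diameter 39.5 at rest, about 45 spread. This mid-thickness point is the centre of the opening once SPREAD (at rest it lies 4.6 mm from the ring's centre, towards the gap). x points from the gap to the ring's back: come with the pliers' x along it, the tips' middle 22.5 mm from here on the gap side (-x), mid-thickness height.
- ring_end_l (a point): Middle of the ring's end face on the +y side, mid-thickness. The end faces, 12.5 mm long, are 18 mm apart in the middle at rest (14 at their outer corners), 39 mm with the pliers at the stop. The ends overhang the block's front, so the prongs may reach below the ring.
- ring_end_r (a point): Middle of the ring's end face on the -y side, like the other end.
- stub_groove (a point): Upright steel axle stub, diameter 41 mm, on a blue collar and plate bolted to the bench. Point on its axis at mid-height of the dark groove (6 mm wide, 90 mm above the bench). The top is 32 mm higher; its last 8 mm taper to 33 mm. The blue collar (56 mm) ends 35 mm below the groove. Any side may be approached.
- tape_mid (a point): Orange and black tape measure, 66 x 62 x 34 mm, middle. Leave alone.
- roller_mid (a point): Steel roller, a ring 64 mm across and 30 high, middle. Leave alone.
- driver_grip (a point): Blue-handled screwdriver, 190 mm, lying; point in its handle. Leave alone.
Things that resemble listed ones, but are neither listed nor needed, are in the scene too. What is shaped like the part that bears ring_mid but green is not meant.

How it is judged:
By the outcome, as a careful person would: the job done as asked, in the order asked, and still so for the second after the job is handed in, while the arm keeps its last pose, push and grip.
It also fails if it takes over 61 s, if anything falls off the work surface, if the arm or the gripper's body presses on something with over 40 N, if the wrist force passes 120 N, or if a joint passes its speed limit or range.

### The arm

A 6-joint arm with a two-finger parallel gripper is mounted at the origin on the work surface. World frame = base frame: x ahead of the robot, y to its left, z up, the work surface at z = 0. Lengths are in mm, angles in rad, forces in N, time in s.
With the tool pointing down it reaches from about 400 to 925 mm from the base axis. Payload 12.5 kg.
Tool frame: the origin (TCP) lies on the centre line of the jaws, within the pads' length; the fingertips stand 17 mm ahead of it and the grasp point (between the pads) lies 2 mm behind it; z points along the fingers, y is the line along which they close (so a half turn about z gives the same grasp; the last joint's range is limited). The gripper opens to 95 mm and grips with 3 to 60 N. Pads are 20 mm wide; open, the fingers measure 119 mm over their backs; the gripper's body (75 mm by 180 mm) begins 59 mm behind the grasp point.
Start: joints at [-1.303, 0.491, 1.559, -0, 1.092, -0.106], TCP at [228.246, -581.849, 231.661] pointing down, gripper open.
Joint ranges: [-3.1, 3.1], [-0.84, 2.19], [0.05, 2.79], [-1.13, 4.28], [0.06, 2.93], [-2.69, 2.69]. Speed limits (rad/s): [2.22, 2.22, 2.79, 3.14, 3.14, 3.14].

### API

Orientations are given as [roll, pitch, yaw] about the fixed x, y, z axes, in that order (R = Rz(yaw) Ry(pitch) Rx(roll)).
In Python, from cell import env gives the robot as it stands.
- The arm moves only by the tool drive_tool, never from a script. Its argument "deltas" is text: rows parted by semicolons, each of 4 numbers parted by spaces: the shift along the world's x, y, z normalised to -1 to 1, where 1 is 100 mm, then the turn about the world's z normalised to -1 to 1, where 1 is 180 degrees. A call has 1 to 10 rows; each row shifts and turns the commanded pose from where the row before left it; what a row does not reach is not made up. A row lasts 1/12 s, in which the tool goes at most 41.7 mm and 7.16 degrees, less where a joint would pass 70% of its speed; a pose out of reach is approached as far as the arm can. A call with a number of a shift or a turn outside -1 to 1 is refused whole. A call with a gripper value outside its range is refused whole. "gripper" is the closure, from 0 (fully open) to 1 (shut), set as the call begins (left out, the last holds). The fingers move at their own pace and stop on an object; the grip force is fixed at half the most. Time passes only in rows, so rows that do not move let the fingers close. It gives the time, the measured TCP pose, the force, the opening and the grip force at its end, in the units of the state.
- env.state(): the state, without advancing time (a new reading comes with each control period).
- env.read_camera(name): name is "scene" or "top"; returns (picture, depth): 480x640x3 uint8, red, green, blue; 480x640 float32, mm along the optical axis (not along the pixel's ray), 0 where there is no reading.
- env.camera_params(name): a dict with "mtx" (3x3 intrinsics, pixels), "camera_from_world" (4x4, takes a point from world to camera coordinates). Camera axes: x right, y down, z forward; pixel columns grow to the right and rows downward; lengths in mm; the calibration is good to about 2 mm. A picture is of the moment at which its call begins. camera_params takes no time and is no camera call.
- env.job_done(): hands the job in; it is judged then, once.
The state is a dict: "t": time; "joints": joint angles; "qvel": joint speeds; "tau": joint torques, N m; "eef_pos": TCP position; "tcp_rot": TCP orientation; "ft_force": force on the tool from outside, world axes, zero at the start; "moment": the same for the moment, N m; "opening": opening from 0.0 (shut) to 1.0 (fully open); "grip_force": force on a finger pad.
Only numpy, scipy, OpenCV 4.12 (cv2) and the standard library are available. Lean on these libraries where they do the work, as an engineer would, in place of code of your own. Each camera call takes 0.05 s, during which the arm holds its last target. There are 200 camera calls.

## Working session

There is one attempt and no reset: what is moved stays moved. The work goes in short steps, Python scripts to look and compute and a tool call to move; the robot and the scene stay as the last step left them, time stands still between calls to the robot, and variables do not carry over. Pictures are saved under pics/ and viewed, at most 12 in all, crops included, and the job is handed in when it is done.

Besides the shell and the picture viewer there is one more tool, called after "Call:" as a command line: name --argument value ..., lists and objects as JSON in quotes. drive_tool: Moves the arm, as the interface text tells. Its arguments: {"type":"object","properties":{"deltas":{"type":"string"},"gripper":{"type":"number"}},"required":["deltas"]}

```bash
mkdir -p pics; ls; cat > h.py <<'E'
import numpy as np, cv2
from cell import env
def grab():
    d={}
    for n in("scene","top"):
        im,dp=env.read_camera(n); p=env.camera_params(n); d[n]=(im,dp,p)
        np.savez(f"{n}.npz",im=im,dp=dp,K=p["mtx"],T=p["camera_from_world"])
def load(n):
    z=np.load(f"{n}.npz"); return z["im"],z["dp"],z["K"],z["T"]
def world(n,uv,z=None):
    "cast pixels onto plane z, or by depth if z None"
    im,dp,K,T=load(n); uv=np.atleast_2d(np.array(uv,float)); Ti=np.linalg.inv(T)
    r=np.c_[uv,np.ones(len(uv))]@np.linalg.inv(K).T
    if z is None:
        d=dp[uv[:,1].astype(int),uv[:,0].astype(int)]; return (r*d[:,None])@Ti[:3,:3].T+Ti[:3,3]
    w=r@Ti[:3,:3].T; o=Ti[:3,3]; return o+w*((z-o[2])/w[:,2])[:,None]
def proj(n,P):
    im,dp,K,T=load(n); P=np.atleast_2d(P); c=(P@T[:3,:3].T+T[:3,3])@K.T; return c[:,:2]/c[:,2:]
def wmap(n):
    im,dp,K,T=load(n); v,u=np.mgrid[:480,:640]; w=world(n,np.c_[u.ravel(),v.ravel()]).reshape(480,640,3); w[dp==0]=np.nan; return w
E
python3 - <<'E'
from h import *
grab()
for n in("scene","top"):
    im,dp,K,T=load(n); cv2.imwrite(f"pics/{n}0.png",im[:,:,::-1]); print(n,K.tolist(),np.linalg.inv(T)[:3].round(3).tolist())
print(env.state())
E
```

```text
pics
scene [[449.638159479055, 0.0, 323.36414545326693], [0.0, 449.638159479055, 241.25377783010268], [0.0, 0.0, 1.0]] [[-0.56, 0.425, -0.711, 1388.725], [0.828, 0.288, -0.481, 529.18], [0.001, -0.858, -0.513, 637.089]]
top [[607.9394619076104, 0.0, 313.59995419634913], [0.0, 607.9394619076104, 230.23215366818755], [0.0, 0.0, 1.0]] [[-0.005, -0.993, 0.115, 482.622], [-1.0, 0.008, 0.027, 25.748], [-0.027, -0.115, -0.993, 1269.429]]
{'t': 0.1, 'joints': array([-1.30258192e+00,  4.91517069e-01,  1.55937540e+00, -7.90653391e-06,
        1.09175107e+00, -1.05589461e-01]), 'qvel': array([ 0.00075819, -0.00156522, -0.00199118,  0.00086305,  0.0004708 ,
       -0.00144176]), 'tau': array([ 7.58646056e-04, -6.13621759e+01, -2.58607060e+01,  6.93960045e-02,
        4.70402359e-02, -6.66108986e-05]), 'eef_pos': array([ 228.1957323 , -581.63262089,  231.11364992]), 'tcp_rot': array([-3.14054688e+00, -1.03782749e-04,  3.73807465e-01]), 'ft_force': array([ 0.40856923, -0.03430729,  0.48988421]), 'moment': array([ 0.04336497, -0.01831727,  0.0118027 ]), 'grip_force': 0.0, 'opening': 0.9981479493674711}
```

View pics/scene0.png

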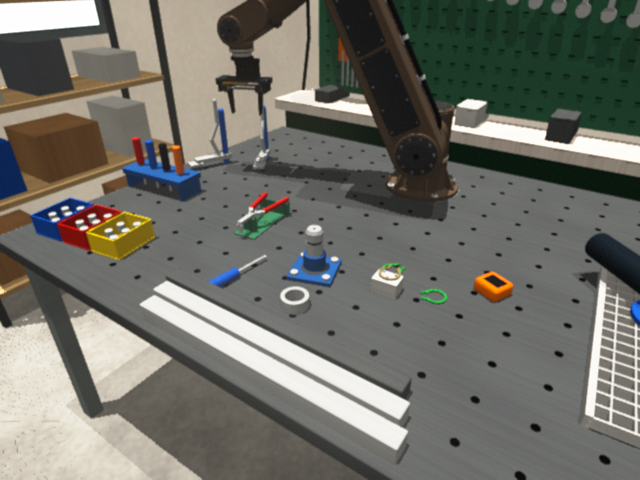

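View pics/top0.png

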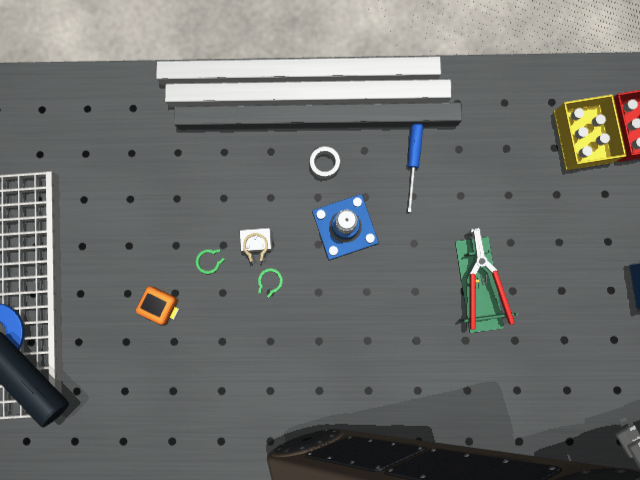

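The scene view shows the pliers on the green rest (262,215), stub (315,250), brown ring on its block (390,275), green rings, roller (295,297), driver (235,272) and tape (493,286). In the top view, what could be taken for the ring is the brown one on the block (256,244), green (209,261) and green (270,281), and the one wanted is the brown one. For the pliers there is the red pair (483,280), against the grey tools at (630,440).

```bash
python3 - <<'E'
from h import *
im,dp,K,T=load("top"); w=wmap("top"); hsv=cv2.cvtColor(im,cv2.COLOR_RGB2HSV)
H,S,V=[hsv[...,i].astype(int) for i in range(3)]
red=((H<6)|(H>174))&(S>150)&(V>90); red[:,:430]=0; red[:,560:]=0; red[:200]=0
nl,lab,st,c=cv2.connectedComponentsWithStats(red.astype(np.uint8))
for i in range(1,nl):
    if st[i,4]>40:
        m=lab==i; print("red",st[i],c[i].round(1),"z",np.nanpercentile(w[m][:,2],[10,50,90]).round(1), w[m].mean(0).round(1))
        z=np.nanmedian(w[m][:,2]); vv,uu=np.nonzero(m); P=world("top",np.c_[uu,vv],z); 
        for x0 in np.arange(P[:,0].min(),P[:,0].max(),10):
            q=P[abs(P[:,0]-x0)<3]; print(round(x0),q[:,1].min().round(1),q[:,1].max().round(1))
# z at some places
for uv in [(482,262),(476,232),(480,300),(345,220),(249,232),(256,234),(262,258)]: print(uv,w[uv[1],uv[0]].round(1))
a=cv2.resize(im[220:340,440:530],None,fx=4.4,fy=4.4,interpolation=cv2.INTER_CUBIC); b=cv2.resize(im[220:275,230:285],(400,400),interpolation=cv2.INTER_CUBIC)
o=np.zeros((528,796,3),np.uint8); o[:,:396]=a[:528,:396]; o[:400,396:]=b; cv2.imwrite("pics/c0.png",o[:,:,::-1])
E
```

```text
red [493 271  21  53 273] [503.2 297.3] z [53.5 56.4 59.3] [nan nan nan]
437 -331.2 -323.4
447 -331.4 -321.8
457 -328.1 -318.3
467 -324.7 -314.9
477 -321.2 -311.5
487 -319.5 -309.8
497 -316.1 -306.4
507 -312.7 -302.9
517 -309.2 -301.2
527 -307.5 -297.7
537 -304.0 -296.1
red [470 274   6  55 252] [472.2 300.1] z [53.2 56.8 59.9] [ 482.5 -253.4   56.3]
428 -254.9 -249.0
438 -255.3 -249.3
448 -255.6 -247.8
458 -256.0 -248.0
468 -256.4 -248.5
478 -256.7 -248.8
488 -257.1 -251.1
498 -257.4 -249.5
508 -259.7 -249.8
518 -258.1 -250.1
528 -258.5 -250.5
(482, 262) [ 557.4 -275.8   54.5]
(476, 232) [ 617.2 -265.4   57.4]
(480, 300) [ 482.5 -280.8    6.1]
(345, 220) [635.1  -3.3 121.7]
(249, 232) [622.9 190.6  40.6]
(256, 234) [618.  175.5  47. ]
(262, 258) [569.4 163.5  43.2]
```

View pics/c0.png

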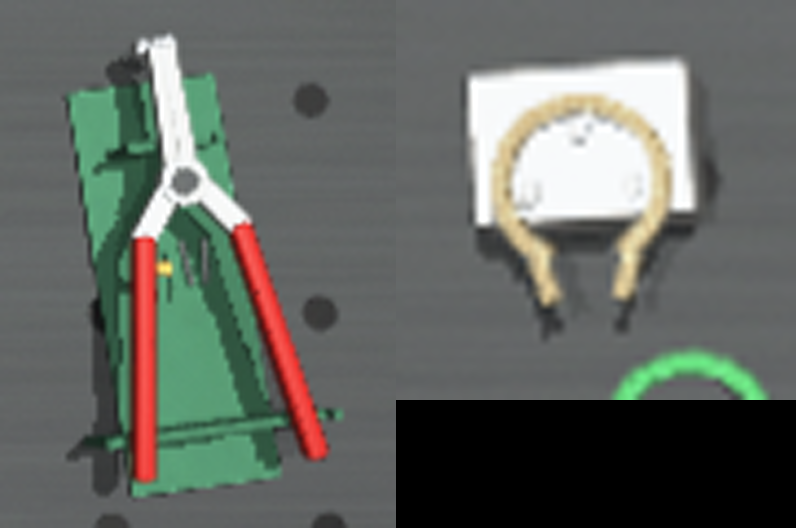

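The crop confirms the choice. It shows the pliers' pivot at top px (482,261) and tips at (476.4,230). The brown ring lies on the aluminium block with its ends at (251.2,260.8) and (261.2,260.9), the gap towards the robot.

```bash
cat >> h.py <<'E'
def ring(zm=44,n="top",c=(256,246),r=30):
    im,dp,K,T=load(n); hsv=cv2.cvtColor(im,cv2.COLOR_RGB2HSV); m=cv2.inRange(hsv,(8,45,90),(30,200,255))
    k=np.zeros_like(m); cv2.circle(k,c,r,255,-1); m&=k
    v,u=np.nonzero(m); P=world(n,np.c_[u,v],zm); return P,np.c_[u,v]
def circ(P):
    A=np.c_[2*P[:,:2],np.ones(len(P))]; s=np.linalg.lstsq(A,(P[:,:2]**2).sum(1),rcond=None)[0]; return s[:2],np.sqrt(s[2]+s[:2]@s[:2])
E
python3 - <<'E'
from h import *
piv=world("top",[482.05,261.1],56)[0]; tip=world("top",[476.4,230.5],34)[0]; print("piv",piv,"tip",tip)
P,uv=ring(44); print(len(P),P.min(0).round(1),P.max(0).round(1))
back=P[P[:,0]>np.percentile(P[:,0],45)]; c,r=circ(back); print("ring c",c,r)
e=P[P[:,0]<P[:,0].min()+12]; l=e[e[:,1]>c[1]]; rr=e[e[:,1]<c[1]]
L=l.mean(0);R=rr.mean(0);print("ends",L,R, "inner ys",l[:,1].min(),rr[:,1].max(),"xmin",l[:,0].min(),rr[:,0].min())
mid=(L+R)[:2]/2; print("yaw c-ends",np.arctan2(*(c-mid)[::-1]),"perp",np.arctan2(-(L-R)[0],(L-R)[1]))
# block edges
im,dp,K,T=load("top"); blk=((im.min(2)>190)).astype(np.uint8); blk[:,:235]=0;blk[:,277:]=0;blk[:222]=0;blk[258:]=0
blk=cv2.morphologyEx(blk,cv2.MORPH_CLOSE,np.ones((3,3))); cs=max(cv2.findContours(blk,0,1)[0],key=cv2.contourArea)
print("block",world("top",cv2.boxPoints(cv2.minAreaRect(cs)),40).round(1).tolist())
# stub top by height
for n in("top","scene"):
    w=wmap(n); m=(abs(w[...,2]-122)<3)&(abs(w[...,0]-630)<40)&(abs(w[...,1])<40)
    v,u=np.nonzero(m); Q=world(n,np.c_[u,v],122); print(n,len(Q),"stub top",Q.mean(0),np.ptp(Q,axis=0), (Q.max(0)+Q.min(0))/2)
E
```

```text
piv [ 559.13680555 -275.55969284   56.        ] tip [ 622.80202697 -271.93126144   34.        ]
198 [563.4 153.3  44. ] [620.4 202.3  44. ]
ring c [596.69908082 177.89793167] 22.581681659845522
ends [568.68159175 187.76545327  44.        ] [569.70611907 164.80056521  44.        ] inner ys 183.68163529643525 167.47283025461954 xmin 563.3964387151707 565.262677458827
yaw c-ends 0.05864596847794536 perp 0.044583209871411206
block [[627.0, 210.3, 40.0], [630.6, 149.9, 40.0], [589.1, 147.0, 40.0], [585.5, 207.1, 40.0]]
top 224 stub top [635.62296363  -5.03319985 122.        ] [34.60961575 34.25444133  0.        ] [635.02848414  -5.19327831 122.        ]
scene 81 stub top [639.65212112  -3.99030491 122.        ] [33.9965158  33.46447967  0.        ] [639.33257333  -3.09258622 122.        ]
```

Call:
drive_tool --deltas "0.3 0.3 -0.2 -0.039; 0.3 0.3 -0.2 -0.039; 0.3 0.3 -0.2 0; 0.3 0.3 -0.1 0; 0.3 0.3 0 0; 0.3 0.3 0 0;0.3 0.3 0 0;0.3 0.3 0 0;0.3 0.3 0 0" --gripper 0

```text
t: 0.85
eef_pos: [485.3, -324.1, 168.6]
tcp_rot: [-3.141, 0.0, 0.129]
ft_force: [1.2, -0.8, 0.9]
opening: 1.003
grip_force: 0.0
```

Call:
drive_tool --deltas "0.09 0.21 -0.2 0;0.09 0.21 -0.2 0;0 0 -0.2 0;0 0 -0.2 0;0 0 0 0;0 0 0 0"

```text
t: 1.35
eef_pos: [501.9, -283.7, 88.2]
tcp_rot: [-3.14, 0.002, 0.129]
ft_force: [-0.1, -0.8, 0.8]
opening: 1.001
grip_force: 0.0
```

Call:
drive_tool --deltas "0.01 0.015 -0.2 0;0 0 -0.15 0;0 0 -0.055 0;0 0 0 0;0 0 0 0"

```text
t: 1.77
eef_pos: [503.4, -282.9, 49.3]
tcp_rot: [3.141, -0.001, 0.128]
ft_force: [0.0, -0.0, 0.3]
opening: 1.002
grip_force: 0.0
```

Call:
drive_tool --deltas "0 0 0 0;0 0 0 0;0 0 0 0;0 0 0 0;0 0 0 0;0 0 0 0" --gripper 0.27

```text
t: 2.27
eef_pos: [503.2, -282.4, 48.5]
tcp_rot: [3.141, -0.0, 0.129]
ft_force: [-0.2, -0.1, -0.1]
opening: 0.732
grip_force: 0.0
```

Call:
drive_tool --deltas "0 0 -0.01 0;0 0 0 0;0 0 0 0;0 0 0 0" --gripper 0.295

```text
t: 2.6
eef_pos: [503.3, -282.6, 47.3]
tcp_rot: [3.141, -0.0, 0.129]
ft_force: [0.6, -1.2, 1.1]
opening: 0.703
grip_force: 3.1
```

Call:
drive_tool --deltas "0 0 0 0;0 0 0 0;0 0 0 0;0 0 0 0" --gripper 0.31

```text
t: 2.93
eef_pos: [503.1, -282.4, 47.3]
tcp_rot: [3.141, 0.0, 0.129]
ft_force: [0.8, -2.2, 0.9]
opening: 0.692
grip_force: 9.5
```

Call:
drive_tool --deltas "0 0 0 0;0 0 0 0;0 0 0 0;0 0 0 0" --gripper 0.325

```text
t: 3.27
eef_pos: [503.1, -282.4, 47.3]
tcp_rot: [3.142, 0.0, 0.129]
ft_force: [-0.9, -1.6, 1.9]
opening: 0.68
grip_force: 9.8
```

Call:
drive_tool --deltas "0 0 0 0;0 0 0.02 0;0 0 0.05 0;0 0 0.1 0;0 0 0.2 0;0 0 0.3 0;0 0 0.3 0;0 0 0 0;0 0 0 0" --gripper 0.308

```text
t: 4.02
eef_pos: [503.6, -282.7, 146.4]
tcp_rot: [3.139, -0.003, 0.129]
ft_force: [0.4, 0.6, -2.6]
opening: 0.692
grip_force: 8.3
```

```bash
python3 - <<'E'
from h import *
grab()
im,dp,K,T=load("top"); a=cv2.resize(im[200:340,430:560],(520,560),interpolation=cv2.INTER_CUBIC); 
im,*_=load("scene"); b=cv2.resize(im[170:250,220:290],(280,320),interpolation=cv2.INTER_CUBIC)
o=np.zeros((560,800,3),np.uint8); o[:,:520]=a; o[:320,520:]=b; cv2.imwrite("pics/c1.png",o[:,:,::-1])
E
```

```text
(no output)
```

View pics/c1.png

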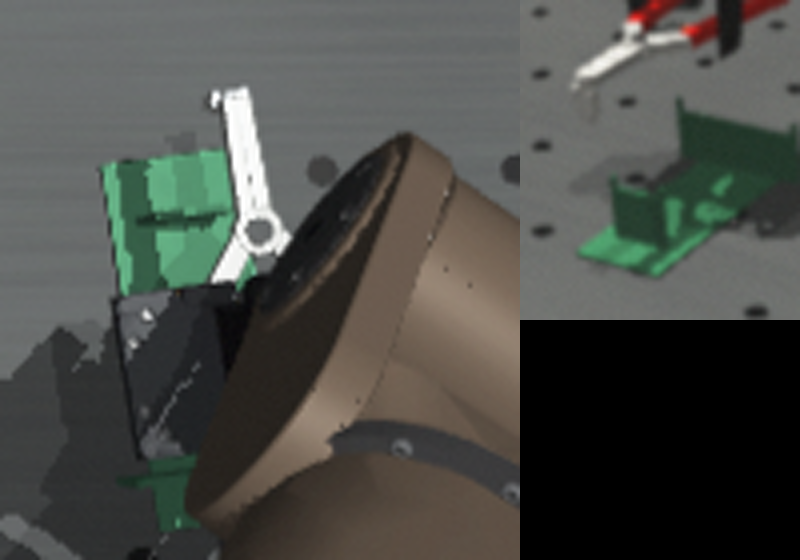

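The crop shows the pliers lifted and level, with the pivot at top px (495,257.8), the arm end at (488.8,223) and the prong showing at (483,224.5).

```bash
python3 - <<'E'
from h import *
w=wmap("top"); print(w[257,493],w[240,491],w[228,489],w[223,489],w[224,483])
p=world("top",[495,257.75],155.5)[0]; t=world("top",[488.75,223],155.5)[0]; print(p,t,np.arctan2(*(t-p)[1::-1]))
g=np.array([503.6,-282.7]); print(p[:2]-g,np.hypot(*(p[:2]-g)),np.arctan2(*(p[:2]-g)[::-1]))
im,*_=load("top"); m=(im[190:290,470:520].min(2)>150)&(w[190:290,470:520,2]>140); v,u=np.nonzero(m); Q=world("top",np.c_[u+470,v+190],155.5)
Q=Q[(Q[:,0]>p[0]+8)]; 
for x in np.arange(Q[:,0].min(),Q[:,0].max(),6):
    q=Q[abs(Q[:,0]-x)<3]; print(x.round(1),q[:,1].min().round(1),q[:,1].max().round(1))
E
```

```text
[ 560.16243314 -270.81110382  155.93601175] [ 591.88222442 -270.03316471  149.75915738] [ 614.29214607 -267.65997234  148.14837437] [ 623.73442645 -268.33439464  146.93340743] [ 622.831143   -259.01153141  139.99568559]
[ 558.79908778 -274.48717937  155.5       ] [ 622.66151328 -265.63520686  155.5       ] 0.13773242860217713
[55.19908778  8.21282063] 55.80671746998794 0.1477019039691046
567.4 -278.5 -265.8
573.4 -278.6 -265.9
579.4 -277.1 -264.3
585.4 -275.6 -262.9
591.4 -275.8 -263.0
597.4 -274.2 -261.5
603.4 -274.3 -261.6
609.4 -272.9 -260.2
615.4 -271.3 -255.0
621.4 -271.4 -255.0
```

```bash
python3 - <<'E'
from h import *
yaw=.138; ax=np.array([np.cos(yaw),np.sin(yaw)]); g=np.array([503.6,-282.7])
for n,th in(("top",150),("scene",120)):
    w=wmap(n); im,*_=load(n); m=(w[...,2]>110)&(w[...,2]<165)&(im.min(2)>th)&(np.ptp(im.astype(int),axis=2)<40)
    Q=w[m]; s=(Q[:,:2]-g)@ax; y=(Q[:,:2]-g)@[-ax[1],ax[0]]
    for a in range(40,135,8):
        k=(abs(s-a)<4)&(abs(y)<25)
        if k.sum()>3: print(n,a,k.sum(),np.percentile(Q[k][:,2],[10,50,90]).round(1),"y",np.percentile(y[k],[5,50,95]).round(1))
E
```

```text
top 40 29 [148.8 152.4 154.6] y [11.1 17.6 23.3]
top 48 55 [149.5 152.5 154.9] y [-8.3  6.9 17.1]
top 56 29 [149.6 152.2 155. ] y [-10.4   6.1  13.9]
top 64 34 [149.5 153.6 156.4] y [-5.9  2.4  8.7]
top 72 32 [149.2 152.1 153.6] y [-5.3  0.1  6.6]
top 80 31 [148.3 151.9 154.7] y [-5.3  0.8  6.4]
top 88 33 [149.7 151.4 152.9] y [-5.6  0.5  6.8]
top 96 34 [149.7 151.6 154.7] y [-5.5  0.4  6.6]
top 104 29 [147.8 150.9 153.5] y [-5.6  0.2  5.2]
top 112 31 [148.8 152.5 154.8] y [-4.4  0.7  5.9]
top 120 25 [140.1 147.6 152.2] y [-7.  -0.4  7.9]
scene 40 10 [151.3 151.8 153. ] y [-21.7 -12.5  21.5]
scene 48 12 [151.4 152.4 154.2] y [-15.8  10.1  20.4]
scene 56 9 [151.5 153.2 154.7] y [-11.5   0.3  10.2]
scene 64 5 [153.1 154.6 155.3] y [-5.4  2.2 11.7]
scene 72 12 [151.8 152.8 154.3] y [-4.9  3.   8.6]
scene 80 8 [151.3 151.7 152.4] y [-5.9  0.4  6.5]
scene 88 7 [150.8 151.5 152.6] y [-5.7 -1.4  6.5]
scene 96 7 [151.2 151.7 152.1] y [-4.6  2.7  7.5]
scene 104 7 [150.9 152.1 153. ] y [-2.4  1.7  6. ]
scene 112 6 [151.  152.5 153.6] y [-3.2  1.6  6.9]
scene 120 12 [145.5 150.9 152.3] y [-7.  -3.7  4.8]
```

Call:
drive_tool --deltas "0 0.05 0.2 0;-0.05 0.15 0.2 0;-0.05 0.25 0.1 0;-0.1 0.3 0 0;-0.1 0.3 0 0;-0.1 0.3 0 -0.005;-0.1 0.3 0 -0.007;0 0.3 0 -0.007;0 0.3 0 -0.007;0 0.3 0 0"

```text
t: 4.95
eef_pos: [452.3, -26.0, 193.4]
tcp_rot: [-3.141, 0.002, 0.045]
ft_force: [0.4, -0.9, -2.2]
opening: 0.694
grip_force: 8.3
```

Call:
drive_tool --deltas "0 0.3 0 0;0 0.3 0 0;0 0.3 0 0;0 0.3 -0.1 0;0 0.3 -0.2 0;0 0.25 -0.2 0;0 0.2 -0.15 0;0 0 0 0;0 0 0 0"

```text
t: 5.7
eef_pos: [452.2, 168.1, 127.7]
tcp_rot: [3.141, 0.004, 0.049]
ft_force: [-0.3, 0.2, -1.7]
opening: 0.691
grip_force: 8.3
```

Call:
drive_tool --deltas "-0.01 0.01 -0.1 0;0 0 -0.15 0;0 0 -0.1 0;0 0 0 0;0 0 0 0;0 0 0 0"

```text
t: 6.2
eef_pos: [452.6, 168.1, 95.0]
tcp_rot: [3.142, -0.001, 0.046]
ft_force: [0.4, -0.5, -1.3]
opening: 0.695
grip_force: 8.3
```

```bash
python3 - <<'E'
from h import *
grab(); s=env.state(); print(s["eef_pos"],s["tcp_rot"])
im,dp,K,T=load("top"); a=cv2.resize(im[215:290,220:290],(490,525),interpolation=cv2.INTER_CUBIC); 
im,*_=load("scene"); b=cv2.resize(im[240:305,355:415],(300,325),interpolation=cv2.INTER_CUBIC)
o=np.zeros((525,790,3),np.uint8); o[:,:490]=a; o[:325,490:]=b; cv2.imwrite("pics/c2.png",o[:,:,::-1])
yaw=s["tcp_rot"][2]+.01; ax=np.array([np.cos(yaw),np.sin(yaw)]); g=s["eef_pos"]; z=g[2]+2
for n in("top","scene"):
    w=wmap(n); im,*_=load(n); m=(w[...,2]>75)&(w[...,2]<115)&(im.min(2)>120)&(np.ptp(im.astype(int),axis=2)<40)
    Q=w[m]; ss=(Q[:,:2]-g[:2])@ax; y=(Q[:,:2]-g[:2])@[-ax[1],ax[0]]
    for a in range(56,135,8):
        k=(abs(ss-a)<4)&(abs(y)<25)
        if k.sum()>3: print(n,a,k.sum(),np.percentile(Q[k][:,2],[10,50,90]).round(1),"y",np.percentile(y[k],[2,50,98]).round(1))
    t=np.r_[g[:2]+118.5*ax,z-26]; print(n,"pred tip px",proj(n,[t,t+[0,0,-4]]).round(1).tolist(), "tgt px",proj(n,[[569.6,176.3,42]]).round(1))
E
```

```text
[452.54160411 168.34529571  95.04714441] [-3.14149812e+00 -1.12310564e-03  4.66224407e-02]
top 56 9 [102.2 103.7 108. ] y [ 3.7  8.1 10. ]
top 64 29 [101.8 103.7 106.1] y [-7.5  1.6  7.8]
top 72 33 [100.2 102.1 105.3] y [-6.3  0.2  8. ]
top 80 36 [100.  102.6 106. ] y [-6.6 -0.6  6.9]
top 88 33 [100.8 103.  104.9] y [-7.1  0.3  6.7]
top 96 34 [ 98.9 101.7 104. ] y [-7.5  0.3  6.7]
top 104 28 [ 99.4 102.1 104.7] y [-5.8  0.2  5.6]
top 112 29 [ 98.9 102.3 104.1] y [-6.8 -0.6  5.7]
top 120 29 [ 90.   98.5 103.4] y [-9.4 -2.1  7.3]
top pred tip px [[254.6, 256.3], [254.9, 256.5]] tgt px [[255.8 258. ]]
scene 56 16 [ 99.6 101.7 104.3] y [-9.3  7.1 14.7]
scene 64 23 [ 99.3 102.2 104.2] y [-10.3  -0.2   8.8]
scene 72 11 [ 97.5 100.3 100.9] y [-7.8  3.1  6.9]
scene 80 11 [ 98.6 101.  102.1] y [-4.1  1.6  6.7]
scene 88 13 [ 99.3 100.5 101.7] y [-5.4  0.2  6.3]
scene 96 12 [ 99.3 100.9 101.8] y [-4.7  1.7  6.2]
scene 104 14 [ 98.2 100.3 100.7] y [-6.2  0.4  7. ]
scene 112 9 [ 99.5 100.5 101.3] y [-6.8 -0.3  6.1]
scene 120 28 [ 89.2  96.1 100.4] y [-9.1  0.4  7.5]
scene pred tip px [[394.3, 257.0], [394.1, 258.5]] tgt px [[394.  267.3]]
```

View pics/c2.png

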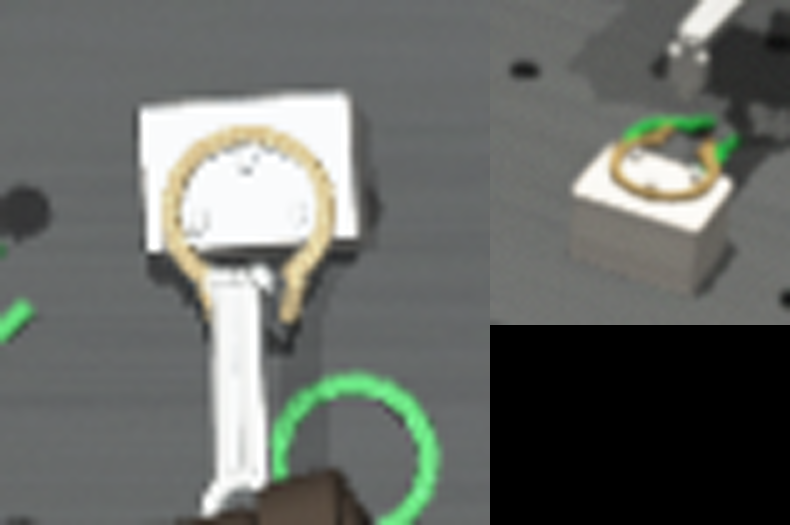

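The top crop shows the closed tip arm over the gap at about px (254,254), with ring ends either side at (250,257) and (262,260). The scene crop shows the prongs above the gap at (393,253).

```bash
python3 - <<'E'
from h import *
P,uv=ring(44); b=P[P[:,0]>590]; print("top",len(P),circ(b),P.max(0),P.min(0))
P,uv=ring(44,"scene",(389,269),16); print(len(P),P.max(0),P.min(0),circ(P[P[:,0]>590]))
# pliers arm front end in both: ray cast at arm-top height
s=env.state(); g=s["eef_pos"]; yaw=s["tcp_rot"][2]+.01; ax=np.array([np.cos(yaw),np.sin(yaw)])
for n in("top","scene"):
    w=wmap(n); im,*_=load(n); m=(w[...,2]>97)&(w[...,2]<106)&(im.min(2)>120)&(np.ptp(im.astype(int),axis=2)<40)&(w[...,0]>530)&(abs(w[...,1]-175)<15)
    v,u=np.nonzero(m); Q=world(n,np.c_[u,v],101); ss=(Q[:,:2]-g[:2])@ax; y=(Q[:,:2]-g[:2])@[-ax[1],ax[0]]; k=ss>85
    print(n,"s max",np.sort(ss)[-6:].round(1),"y",np.percentile(y[k],[1,50,99]).round(1))
E
```

```text
top 173 (array([596.60053619, 177.8413693 ]), np.float64(22.610435543665375)) [620.3852735  202.26038408  44.        ] [565.26267746 153.33740676  44.        ]
122 [625.99525471 204.39381951  44.        ] [564.50582974 151.65896578  44.        ] (array([600.23729894, 178.70575387]), np.float64(22.32860336580809))
top s max [118.8 119.  119.1 120.5 120.8 121. ] y [-7.2 -0.3  6.7]
scene s max [121.8 122.9 124.1 124.6 125.3 125.8] y [-6.1  1.1  8. ]
```

Call:
drive_tool --deltas "-0.012 0.013 -0.05 0;0 0 -0.05 0;0 0 -0.03 0;0 0 -0.02 0;0 0 0 0;0 0 0 0"

```text
t: 6.8
eef_pos: [450.9, 169.9, 79.1]
tcp_rot: [3.141, 0.0, 0.047]
ft_force: [-0.2, -0.7, -2.0]
opening: 0.696
grip_force: 8.3
```

Call:
drive_tool --deltas "0 0 -0.04 0;0 0 -0.03 0;0 0 -0.02 0;0 0 -0.02 0;0 0 0 0;0 0 0 0;0 0 0 0"

```text
t: 7.38
eef_pos: [451.0, 169.9, 68.3]
tcp_rot: [3.141, -0.0, 0.047]
ft_force: [-0.0, 0.5, -1.6]
opening: 0.694
grip_force: 8.3
```

Call:
drive_tool --deltas "0 0 -0.02 0;0 0 0 0;0 0 0 0;0 0 0 0"

```text
t: 7.72
eef_pos: [451.0, 169.9, 66.3]
tcp_rot: [3.142, -0.0, 0.047]
ft_force: [-0.2, -0.0, -2.0]
opening: 0.695
grip_force: 8.3
```

```bash
python3 - <<'E'
from h import *
grab(); s=env.state(); print(s["eef_pos"],s["ft_force"])
P,uv=ring(44); b=P[P[:,0]>590]; print("top",len(P),circ(b),P.max(0),P.min(0))
im,dp,K,T=load("top"); a=cv2.resize(im[225:280,228:283],(440,440),interpolation=cv2.INTER_CUBIC); 
im,*_=load("scene"); b=cv2.resize(im[250:300,365:410],(360,400),interpolation=cv2.INTER_CUBIC)
o=np.zeros((440,800,3),np.uint8); o[:,:440]=a; o[:400,440:]=b; cv2.imwrite("pics/c3.png",o[:,:,::-1])
E
```

```text
[450.98856366 169.89524918  66.34286055] [ 0.31846274 -0.15121848 -1.86580984]
top 185 (array([596.67115721, 177.84976945]), np.float64(22.596684075247882)) [620.40238981 202.26038408  44.        ] [563.41088267 153.33740676  44.        ]
```

View pics/c3.png

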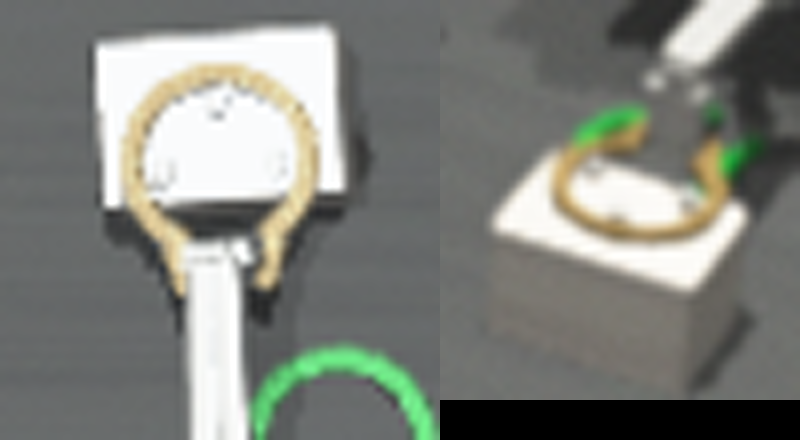

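The top crop shows the ring unmoved and the tip arm between its ends, centred at px (255,255). The scene crop shows the prong block standing in the gap.

Call:
drive_tool --deltas "0 0 0 0;0 0 0 0;0 0 0 0;0 0 0 0;0 0 0 0" --gripper 0.4

```text
t: 8.23
eef_pos: [451.0, 169.9, 66.3]
tcp_rot: [3.141, 0.0, 0.047]
ft_force: [-0.5, 1.2, -2.6]
opening: 0.602
grip_force: 8.8
```

Call:
drive_tool --deltas "0 0 0 0;0 0 0 0;0 0 0 0;0 0 0 0;0 0 0 0" --gripper 0.46

```text
t: 8.65
eef_pos: [451.0, 169.9, 66.3]
tcp_rot: [3.141, -0.0, 0.047]
ft_force: [0.3, 0.3, -2.6]
opening: 0.541
grip_force: 9.6
```

Call:
drive_tool --deltas "0 0 0 0;0 0 0 0;0 0 0 0;0 0 0 0;0 0 0 0" --gripper 0.52

```text
t: 9.07
eef_pos: [451.0, 169.9, 66.3]
tcp_rot: [3.141, 0.0, 0.047]
ft_force: [0.7, -0.2, -2.8]
opening: 0.479
grip_force: 11.3
```

```bash
python3 - <<'E'
from h import *
grab()
P,uv=ring(44); b=P[P[:,0]>590]; print("top",len(P),circ(b),P.max(0),P.min(0))
im,dp,K,T=load("top"); a=cv2.resize(im[225:280,228:283],(440,440),interpolation=cv2.INTER_CUBIC); 
im,*_=load("scene"); b=cv2.resize(im[250:300,365:410],(360,400),interpolation=cv2.INTER_CUBIC)
o=np.zeros((440,800,3),np.uint8); o[:,:440]=a; o[:400,440:]=b; cv2.imwrite("pics/c4.png",o[:,:,::-1])
E
```

```text
top 150 (array([597.80106567, 177.94400249]), np.float64(23.89303346573065)) [622.45012897 204.28274515  44.        ] [567.25925048 153.31590295  44.        ]
```

View pics/c4.png

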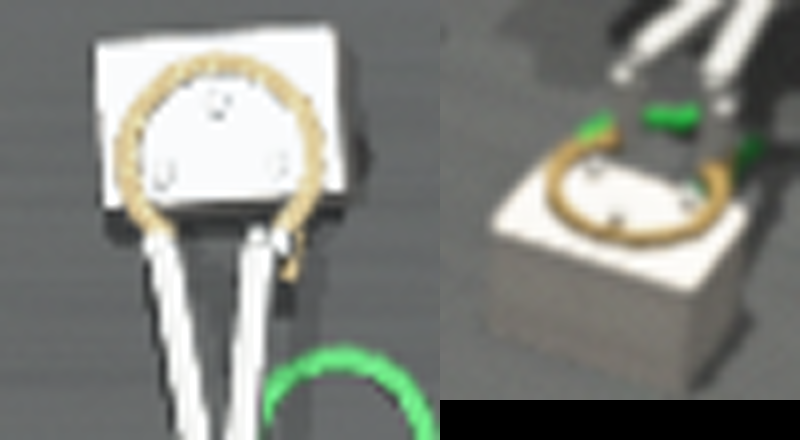

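The crop shows the arms parted to px (248,255) and (261,255), with the ring opening evenly on the prongs and still flat. I'll carry on to the stop.

Call:
drive_tool --deltas "0 0 0 0;0 0 0 0;0 0 0 0;0 0 0 0;0 0 0 0" --gripper 0.57

```text
t: 9.58
eef_pos: [451.0, 169.9, 66.3]
tcp_rot: [3.142, -0.0, 0.047]
ft_force: [-0.2, -0.0, -2.0]
opening: 0.431
grip_force: 14.6
```

Call:
drive_tool --deltas "0 0 0 0;0 0 0 0;0 0 0 0;0 0 0 0;0 0 0 0;0 0 0 0" --gripper 0.62

```text
t: 10.08
eef_pos: [451.0, 169.9, 66.3]
tcp_rot: [3.142, -0.0, 0.047]
ft_force: [-0.2, -0.3, -2.4]
opening: 0.384
grip_force: 15.8
```

Call:
drive_tool --deltas "0 0 0 0;0 0 0 0;0 0 0 0;0 0 0 0;0 0 0 0;0 0 0 0" --gripper 0.7

```text
t: 10.58
eef_pos: [451.0, 169.9, 66.3]
tcp_rot: [3.141, 0.0, 0.047]
ft_force: [-0.1, 0.7, -2.0]
opening: 0.366
grip_force: 29.9
```

Call:
drive_tool --deltas "0 0 0 0;0 0 0 0;0 0 0 0;0 0 0 0" --gripper 1

```text
t: 10.92
eef_pos: [451.0, 169.9, 66.3]
tcp_rot: [3.141, 0.0, 0.047]
ft_force: [0.0, -0.1, -2.3]
opening: 0.369
grip_force: 29.9
```

Call:
drive_tool --deltas "0 0 0.01 0;0 0 0.03 0;0 0 0.06 0;0 0 0.1 0;0 0 0.15 0;0 0 0.2 0;0 0 0.2 0;0 0 0.15 0;0 0 0.1 0;0 0 0 0"

```text
t: 11.75
eef_pos: [451.6, 170.1, 168.6]
tcp_rot: [-3.141, -0.004, 0.047]
ft_force: [0.3, -0.1, -1.8]
opening: 0.368
grip_force: 29.9
```

Call:
drive_tool --deltas "0 0 0 0;0 0 0 0;0 0 0 0"

```text
t: 12.0
eef_pos: [450.6, 169.8, 165.6]
tcp_rot: [3.141, 0.001, 0.047]
ft_force: [0.0, 0.5, -1.7]
opening: 0.369
grip_force: 29.9
```

```bash
python3 - <<'E'
from h import *
grab(); s=env.state(); g=s["eef_pos"];print(g,s["tcp_rot"],s["ft_force"])
im,dp,K,T=load("top"); print(proj("top",[[592,178,g[2]-22]]),proj("scene",[[592,178,g[2]-22]]))
a=cv2.resize(im[215:280,225:290],(455,455),interpolation=cv2.INTER_CUBIC); 
im,*_=load("scene"); b=cv2.resize(im[210:300,360:420],(330,495),interpolation=cv2.INTER_CUBIC)
o=np.zeros((495,785,3),np.uint8); o[:455,:455]=a; o[:,455:]=b; cv2.imwrite("pics/c5.png",o[:,:,::-1])
E
```

```text
[450.75062577 169.82279091 165.6500378 ] [3.14129377e+00 1.27302320e-03 4.70304009e-02] [-0.46506967 -0.61093068 -1.85598775]
[[248.28808951 242.18938661]] [[393.89230223 234.01204223]]
```

View pics/c5.png

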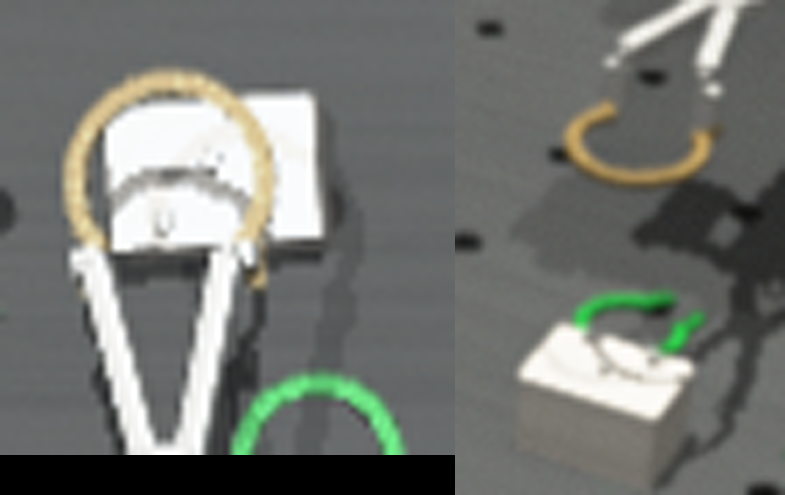

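The top crop shows the ring wide open on the prongs, centred at about px (249,241), off the block. The scene crop shows it hanging level below the tips at (393,232).

```bash
cat >> h.py <<'E'
def meas(zr=None):
    s=env.state(); g=s["eef_pos"]; yaw=s["tcp_rot"][2]+.01; a=np.array([np.cos(yaw),np.sin(yaw)]); b=np.array([-a[1],a[0]])
    z=g[2]-24; c0=np.r_[g[:2]+141*a,z]
    for n in("top","scene"):
        im,*_=load(n); hsv=cv2.cvtColor(im,cv2.COLOR_RGB2HSV); m=cv2.inRange(hsv,(8,45,70),(30,200,255)); w=wmap(n)
        k=(m>0)&(abs(w[...,2]-z)<15)&(np.linalg.norm(w[...,:2]-c0[:2],axis=2)<42)
        Q=w[k]; A=np.c_[(Q[:,:2]-c0[:2])@a,(Q[:,:2]-c0[:2])@b,np.ones(len(Q))]; p=np.linalg.lstsq(A,Q[:,2],rcond=None)[0]
        v,u=np.nonzero(k); R=world(n,np.c_[u,v],z+2 if n=="top" else z); L=np.c_[(R[:,:2]-c0[:2])@a,(R[:,:2]-c0[:2])@b]
        f=L[:,0]>-5; cc,r=circ(L[f]); print(n,len(Q),"z,tilt x,y",p[2].round(1),p[:2].round(3),"zpred",z.round(1),"fit in pliers axes rel. to pred",cc.round(1),r.round(1),"ext",L.min(0).round(1),L.max(0).round(1))
    return c0,a,b
E
python3 - <<'E'
from h import *
print(meas())
E
```

```text
top 186 z,tilt x,y 142.6 [-0.027  0.003] zpred 141.7 fit in pliers axes rel. to pred [ 4.5 -1. ] 25.6 ext [-25.1 -28. ] [32.8 27. ]
scene 133 z,tilt x,y 141.1 [-0.041  0.004] zpred 141.7 fit in pliers axes rel. to pred [10.1  0.2] 25.2 ext [-23.1 -27.5] [40.4 28.1]
(array([591.52138901, 177.85971914, 141.6500378 ]), array([0.99837421, 0.05699949]), array([-0.05699949,  0.99837421]))
```

```bash
cat >> h.py <<'E'
def inscribed():
    s=env.state(); g=s["eef_pos"]; yaw=s["tcp_rot"][2]+.01; a=np.array([np.cos(yaw),np.sin(yaw)]); b=np.array([-a[1],a[0]])
    z=g[2]-24; c0=np.r_[g[:2]+141*a,z]; out={}
    for n,zz in(("top",z+2),("scene",z)):
        im,*_=load(n); G=np.arange(-40,40,.5); X,Y=np.meshgrid(G,G,indexing="ij")
        P=np.c_[(c0[:2]+X.ravel()[:,None]*a+Y.ravel()[:,None]*b),np.full(X.size,zz)]; uv=proj(n,P).astype(np.float32).reshape(*X.shape,2)
        r=cv2.remap(im,uv[...,0],uv[...,1],cv2.INTER_LINEAR); hsv=cv2.cvtColor(r,cv2.COLOR_RGB2HSV); m=cv2.inRange(hsv,(8,45,70),(30,200,255))
        out[n]=(r,m); D=cv2.distanceTransform(255-m,cv2.DIST_L2,5)*.5; D[(X<-15)|(X>20)|(abs(Y)>12)]=0
        i=np.unravel_index(D.argmax(),D.shape); print(n,"centre rel pred",G[i[0]],G[i[1]],"r",D[i]," r along Y=best:",[(float(x),round(float(D[int((x+40)*2),i[1]]),1)) for x in(-8,-6,-4,-2,0,2,4,6,8)])
        for x in(-20,-15,-10,-5,0,5,10,15,20):
            y=G[m[int((x+40)*2)]>0]; p,q=y[y>0],y[y<0]; print(x,(q.min(),q.max()) if len(q) else 0,(p.min(),p.max()) if len(p) else 0)
    return out
E
python3 - <<'E'
from h import *
o=inscribed()
cv2.imwrite("pics/rect.png",np.hstack([cv2.resize(o[n][0],(400,400),interpolation=cv2.INTER_NEAREST) for n in o])[:,:,::-1])
E
```

```text
top centre rel pred 4.0 -1.0 r 21.968996  r along Y=best: [(-8.0, 17.5), (-6.0, 17.9), (-4.0, 18.3), (-2.0, 18.7), (0.0, 19.7), (2.0, 20.9), (4.0, 22.0), (6.0, 20.9), (8.0, 19.0)]
-20 (np.float64(-25.5), np.float64(-24.0)) 0
-15 (np.float64(-25.0), np.float64(-24.5)) 0
-10 (np.float64(-25.5), np.float64(-20.5)) (np.float64(16.5), np.float64(24.0))
-5 (np.float64(-27.5), np.float64(-21.5)) (np.float64(19.5), np.float64(26.0))
0 (np.float64(-28.0), np.float64(-24.5)) (np.float64(21.0), np.float64(27.0))
5 (np.float64(-28.5), np.float64(-24.5)) (np.float64(21.0), np.float64(27.0))
10 (np.float64(-28.5), np.float64(-24.0)) (np.float64(20.5), np.float64(27.0))
15 (np.float64(-26.5), np.float64(-22.0)) (np.float64(18.5), np.float64(25.5))
20 (np.float64(-23.5), np.float64(-18.5)) (np.float64(15.5), np.float64(23.0))
scene centre rel pred 3.0 0.5 r 18.275196  r along Y=best: [(-8.0, 14.9), (-6.0, 15.3), (-4.0, 15.9), (-2.0, 16.5), (0.0, 17.2), (2.0, 18.0), (4.0, 17.9), (6.0, 16.5), (8.0, 15.0)]
-20 (np.float64(-27.5), np.float64(-21.0)) (np.float64(15.5), np.float64(24.5))
-15 (np.float64(-28.0), np.float64(-17.0)) (np.float64(14.5), np.float64(25.5))
-10 (np.float64(-30.0), np.float64(-16.0)) (np.float64(15.5), np.float64(26.0))
-5 (np.float64(-31.0), np.float64(-16.5)) (np.float64(17.5), np.float64(27.5))
0 (np.float64(-31.5), np.float64(-19.0)) (np.float64(19.5), np.float64(29.0))
5 (np.float64(-31.0), np.float64(-20.5)) (np.float64(19.5), np.float64(29.5))
10 (np.float64(-30.5), np.float64(-20.5)) (np.float64(18.0), np.float64(29.5))
15 (np.float64(-28.5), np.float64(-18.5)) (np.float64(15.0), np.float64(29.5))
20 (np.float64(-26.5), np.float64(-14.0)) (np.float64(9.5), np.float64(28.0))
```

View pics/rect.png

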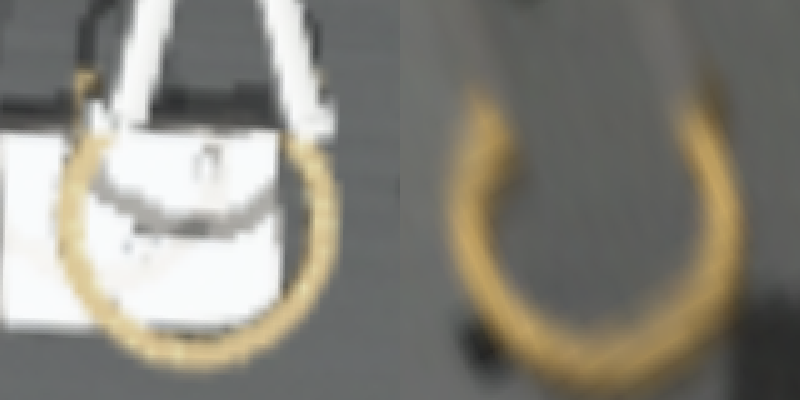

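The rectified views show an open ring. The inscribed circle has radius ≈22 mm, centred 4 mm ahead of and 1 mm right of the predicted point. Next I carry it over the stub.

Call:
drive_tool --deltas "0.02 -0.08 0.02 0;0.04 -0.16 0.02 0;0.05 -0.24 0 0;0.05 -0.26 0 0;0.06 -0.26 0 0;0.06 -0.26 0 0;0.05 -0.24 0 0;0.04 -0.18 0 0;0.026 -0.1 0 0;0 -0.042 0 0"

```text
t: 12.93
eef_pos: [490.9, -13.8, 170.1]
tcp_rot: [3.141, 0.0, 0.045]
ft_force: [0.1, 1.0, -2.2]
opening: 0.366
grip_force: 29.9
```

Call:
drive_tool --deltas "0 0 0 0;0 0 0 0;0 0 0 0;0 0 0 0"

```text
t: 13.27
eef_pos: [490.4, -11.5, 170.3]
tcp_rot: [3.142, 0.0, 0.048]
ft_force: [0.3, 0.3, -2.4]
opening: 0.37
grip_force: 29.9
```

```bash
python3 - <<'E'
from h import *
grab(); s=env.state(); print(s["eef_pos"],s["tcp_rot"],s["opening"],s["grip_force"])
print(meas()); o=inscribed()
n="top"
for n in("top","scene"):
    w=wmap(n); im,*_=load(n); hsv=cv2.cvtColor(im,cv2.COLOR_RGB2HSV)
    m=(abs(w[...,2]-122)<5)&(abs(w[...,0]-636)<20)&(abs(w[...,1]+5)<20)&(hsv[...,1]<45)
    v,u=np.nonzero(m); Q=world(n,np.c_[u,v],122); print(n,len(Q),"stub top bbox mid",(Q.max(0)+Q.min(0))/2,np.ptp(Q,axis=0),Q.mean(0))
im,*_=load("top"); a=im[200:245,325:370]; b=load("scene")[0][205:265,285:345]
cv2.imwrite("pics/c6.png",np.hstack([cv2.resize(x,(400,400),interpolation=cv2.INTER_CUBIC) for x in(a,b)])[:,:,::-1])
E
```

```text
[490.48453609 -11.65767699 170.33865936] [3.14150666e+00 3.16073915e-05 4.81515889e-02] 0.36786019442681794 29.876199304126203
top 165 z,tilt x,y 148.1 [-0.034 -0.007] zpred 146.3 fit in pliers axes rel. to pred [ 4.7 -0.5] 25.5 ext [-25.6 -27.5] [32.3 27.1]
scene 113 z,tilt x,y 146.0 [-0.029 -0.002] zpred 146.3 fit in pliers axes rel. to pred [8.3 0.9] 25.5 ext [-25.9 -28.3] [38.8 30.2]
(array([631.24619995,  -3.46292335, 146.33865936]), array([0.99830967, 0.05811882]), array([-0.05811882,  0.99830967]))
top centre rel pred 4.5 -0.5 r 22.679846  r along Y=best: [(-8.0, 18.8), (-6.0, 19.2), (-4.0, 19.6), (-2.0, 20.0), (0.0, 20.5), (2.0, 21.2), (4.0, 22.4), (6.0, 21.8), (8.0, 20.1)]
-20 0 0
-15 0 0
-10 (np.float64(-25.5), np.float64(-19.0)) (np.float64(18.5), np.float64(23.5))
-5 (np.float64(-26.5), np.float64(-23.0)) (np.float64(22.5), np.float64(27.0))
0 (np.float64(-27.0), np.float64(-24.5)) (np.float64(23.0), np.float64(27.5))
5 (np.float64(-27.5), np.float64(-23.5)) (np.float64(22.5), np.float64(26.5))
10 (np.float64(-26.5), np.float64(-24.0)) (np.float64(22.0), np.float64(26.0))
[... 653 characters left out ...]
8.0))
0 (np.float64(-31.5), np.float64(-19.0)) (np.float64(17.5), np.float64(29.5))
5 (np.float64(-31.5), np.float64(-20.0)) (np.float64(18.0), np.float64(30.0))
10 (np.float64(-31.0), np.float64(-19.5)) (np.float64(17.5), np.float64(30.5))
15 (np.float64(-28.5), np.float64(-18.0)) (np.float64(15.0), np.float64(29.5))
20 (np.float64(-26.0), np.float64(-13.5)) (np.float64(10.0), np.float64(29.0))
top 299 stub top bbox mid [635.03475924  -5.26373727 122.        ] [38.41154949 38.01253741  0.        ] [635.35877002  -5.44968981 122.        ]
scene 94 stub top bbox mid [641.93037356  -1.39616548 122.        ] [39.19211627 36.85732117  0.        ] [ 6.44085813e+02 -1.90242964e-01  1.22000000e+02]
```

View pics/c6.png

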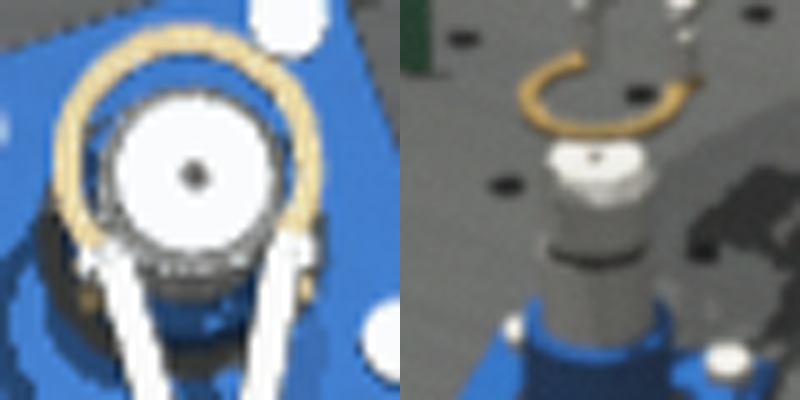

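The top crop shows the ring encircling the stub top concentrically to within 1–2 mm, the stub's centre mark being at px (346.4,219.2). The scene crop shows the ring level, above the stub. A small correction, then down.

Call:
drive_tool --deltas "-0.004 -0.014 -0.06 0;0 0 -0.06 0;0 0 -0.05 0;0 0 -0.03 0;0 0 0 0;0 0 0 0;0 0 0 0"

```text
t: 13.95
eef_pos: [490.3, -13.7, 150.3]
tcp_rot: [3.141, -0.0, 0.047]
ft_force: [0.4, 0.2, -2.1]
opening: 0.369
grip_force: 29.9
```

```bash
python3 - <<'E'
from h import *
grab(); s=env.state(); print(s["eef_pos"],s["tcp_rot"][2],s["ft_force"])
im,*_=load("top"); g=s["eef_pos"]
hole=world("top",[346.4,219.2],122)[0]; print("hole",hole)
c0,a,b=meas(); inscribed()
w=(im[205:235,330:362].min(2)>215).astype(np.uint8); n,l,st,c=cv2.connectedComponentsWithStats(w); 
for i in range(1,n):
    if st[i,4]>100: print(st[i],world("top",c[i]+[330,205],122))
print("stub in pliers axes rel pred",(hole[:2]-c0[:2])@a,(hole[:2]-c0[:2])@b)
E
```

```text
[490.29005771 -13.73509436 150.48479387] 0.04706717606186972 [ 0.71447565 -0.17030839 -2.75480447]
hole [636.533142    -5.98389069 122.        ]
top 152 z,tilt x,y 128.1 [-0.04   0.015] zpred 126.5 fit in pliers axes rel. to pred [ 4.8 -0.4] 25.5 ext [-26.  -27.9] [32.  27.1]
scene 121 z,tilt x,y 126.0 [-0.051  0.005] zpred 126.5 fit in pliers axes rel. to pred [9.2 0.7] 25.1 ext [-26.3 -27.5] [39.2 29.5]
top centre rel pred 4.5 -1.0 r 22.6969  r along Y=best: [(-8.0, 18.7), (-6.0, 19.1), (-4.0, 19.5), (-2.0, 19.9), (0.0, 20.3), (2.0, 21.4), (4.0, 22.6), (6.0, 21.7), (8.0, 20.1)]
-20 0 (np.float64(22.5), np.float64(22.5))
-15 0 0
-10 (np.float64(-25.0), np.float64(-20.5)) (np.float64(18.0), np.float64(23.0))
-5 (np.float64(-26.0), np.float64(-23.5)) (np.float64(20.5), np.float64(25.5))
0 (np.float64(-27.5), np.float64(-24.0)) (np.float64(22.5), np.float64(26.5))
5 (np.float64(-27.0), np.float64(-24.0)) (np.float64(23.0), np.float64(27.0))
10 (np.float64(-26.5), np.float64(-24.0)) (np.float64(22.5), np.float64(26.5))
15 (np.float64(-25.5), np.float64(-22.5)) (np.float64(20.5), np.floa
[... 410 characters left out ...]
.float64(26.0))
-10 (np.float64(-30.0), np.float64(-16.0)) (np.float64(15.5), np.float64(27.0))
-5 (np.float64(-31.0), np.float64(-16.0)) (np.float64(18.0), np.float64(28.0))
0 (np.float64(-32.0), np.float64(-18.5)) (np.float64(19.0), np.float64(29.5))
5 (np.float64(-31.5), np.float64(-20.0)) (np.float64(20.0), np.float64(30.0))
10 (np.float64(-30.5), np.float64(-20.0)) (np.float64(20.5), np.float64(30.5))
15 (np.float64(-29.0), np.float64(-18.5)) (np.float64(19.0), np.float64(30.5))
20 (np.float64(-26.5), np.float64(-15.0)) (np.float64(16.5), np.float64(28.0))
[  8   6  17  17 217] [[636.70726106  -5.69871049 122.        ]]
stub in pliers axes rel pred 5.4471159698216045 -0.6025651622752988
```

Call:
drive_tool --deltas "0.007 0 -0.02 0;0 0 -0.03 0;0 0 -0.03 0;0 0 -0.03 0;0 0 -0.02 0;0 0 0 0;0 0 0 0"

```text
t: 14.63
eef_pos: [490.8, -13.7, 137.1]
tcp_rot: [-3.142, 0.0, 0.047]
ft_force: [1.0, 0.1, -2.1]
opening: 0.37
grip_force: 29.9
```

Call:
drive_tool --deltas "0 0 -0.03 0;0 0 -0.03 0;0 0 -0.03 0;0 0 0 0;0 0 0 0;0 0 0 0"

```text
t: 15.13
eef_pos: [490.9, -13.7, 128.3]
tcp_rot: [3.142, 0.0, 0.047]
ft_force: [-0.2, -0.1, -2.2]
opening: 0.367
grip_force: 29.9
```

Call:
drive_tool --deltas "0 0 -0.03 0;0 0 -0.03 0;0 0 -0.03 0;0 0 -0.03 0;0 0 -0.015 0;0 0 0 0;0 0 0 0;0 0 0 0;0 0 0 0"

```text
t: 15.88
eef_pos: [490.9, -13.7, 114.9]
tcp_rot: [3.141, -0.0, 0.047]
ft_force: [0.5, 0.1, -2.4]
opening: 0.367
grip_force: 29.9
```

```bash
python3 - <<'E'
from h import *
grab(); f=[]
for i in range(6): env.read_camera("top"); f.append(env.state()["ft_force"])
s=env.state(); print(s["eef_pos"],np.mean(f,0),s["moment"],s["opening"],s["grip_force"])
c0,a,b=meas()
im,*_=load("top"); p=im[195:250,320:375]; q=load("scene")[0][215:275,285:345]
cv2.imwrite("pics/c7.png",np.hstack([cv2.resize(x,(400,400),interpolation=cv2.INTER_CUBIC) for x in(p,q)])[:,:,::-1])
E
```

```text
[490.88739559 -13.71450022 114.81997202] [ 0.02482131 -0.04848213 -1.72991775] [ 0.02454922  0.00827057 -0.04658773] 0.3716375002859779 29.8762209713459
top 136 z,tilt x,y 92.5 [-0.032 -0.006] zpred 90.8 fit in pliers axes rel. to pred [ 4.7 -0.6] 25.7 ext [-24.9 -27.9] [31.3 27. ]
scene 118 z,tilt x,y 90.6 [-0.031 -0.004] zpred 90.8 fit in pliers axes rel. to pred [9.3 0.8] 23.5 ext [-25.7 -27.4] [39.3 29. ]
```

View pics/c7.png

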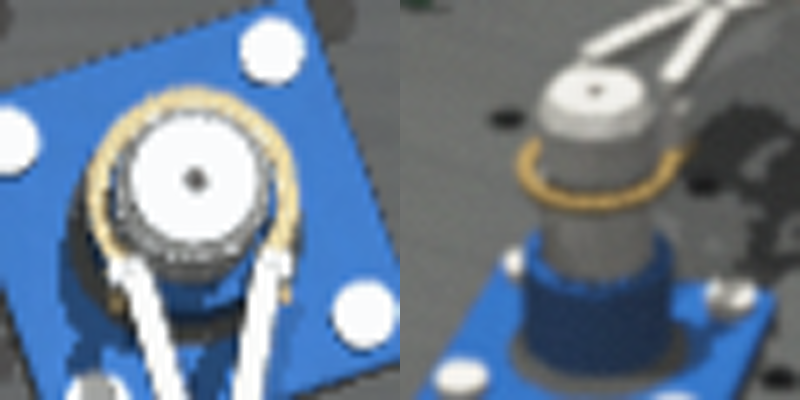

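The top crop shows the open ring around the stub, clear all round. The scene crop shows it level and covering the groove. There is no side force, the ring's place in the pliers is unchanged, and it reads 90.5 mm high. Handing in.

```bash
python3 -c "
from cell import env; print(env.job_done())"
```

```text
the job is handed in; nothing more can be done
None
```

The job is handed in with no verdict shown: the pliers are squeezed to their stop, holding the open ring around the axle at about 90.5 mm (groove 90 mm), with no side force and a slight droop of about 2° by the depth readings.

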